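# Rack the shakers with their spouts clicked shut

### The arm

A 6-joint arm with a two-finger parallel gripper is mounted at the origin on the work surface. World frame = base frame: x ahead of the robot, y to its left, z up, the work surface at z = 0. Lengths are in m, angles in rad, forces in N, time in s.
With the tool pointing down it reaches from about 0.275 to 0.825 m from the base axis. Payload 5.2 kg.
Tool frame: the origin (TCP) lies on the centre line of the jaws, within the pads' length; the fingertips stand 11 mm ahead of it and the grasp point (between the pads) lies 8 mm behind it (r.nose_length is the distance from the TCP to the fingertips, in m); z points along the fingers, y is the line along which they close (so a half turn about z gives the same grasp; the last joint's range is limited). The gripper opens to 93 mm and grips with 3 to 60 N. Pads are 15 mm wide; open, the fingers measure 128 mm over their backs; the gripper's body (75 mm by 188 mm) begins 65 mm behind the grasp point.
Start: joints at [-1.367, 0.259, 1.535, -0, 1.348, -0.203], TCP at [0.218, -0.505, 0.23] pointing down, gripper open.
Joint ranges: [-3.14, 3.14], [-0.91, 2.08], [0.19, 2.58], [-1.22, 4.36], [0.22, 2.71], [-3.12, 3.12]. Speed limits (rad/s): [2.57, 2.57, 3.14, 3.14, 3.14, 3.14].

### API

Orientations are given as a rotation vector (axis times angle).
In Python, from station import r, eoat, imaging gives the robot as it stands. Calls block until the motion is done:
- r.move_ptp(position, orientation): joint-space move of the TCP to a pose.
- r.move_straight(position, frame=None, v=0.15): straight line of the TCP; frame=None keeps the orientation; v is the mean speed in m/s.
- r.movej(angles): joint-space move.
- eoat.grip(opening, squeeze=None): opening from 0.0 (shut) to 1.0 (fully open); squeeze is the grip in N (None keeps the last); returns when the fingers have stopped.
- r.hold(seconds).
- r.ik(position, orientation): joint angles nearest the present ones, or None.
- r.read_state(): the state.
- imaging.read_camera(name): name is "scene" or "top" or "wrist"; returns (picture, depth): 384x512x3 uint8, red, green, blue; 384x512 float32, m along the optical axis (not along the pixel's ray), 0 where there is no reading.
- imaging.camera_params(name): a dict with "camera_matrix" (3x3 intrinsics, pixels), "extrinsics" (4x4, takes a point from world to camera coordinates). Camera axes: x right, y down, z forward; pixel columns grow to the right and rows downward; lengths in m; the calibration is good to about 2 mm. A picture is of the moment at which its call begins: read the wrist's pose just before it. camera_params takes no time and is no camera call; for the wrist camera it gives the pose at the moment of the call.
A pose or a line that the arm cannot do raises r.PlanningError and nothing moves.
- r.job_done(): hands the job in; it is judged then, once.
The state is a dict: "t": time; "q": joint angles; "qvel": joint speeds; "tau": joint torques, N m; "ee_pos": TCP position; "ee_rot": TCP orientation; "force": force on the tool from outside, world axes, zero at the start; "wrist_torque": the same for the moment, N m; "opening": opening from 0.0 (shut) to 1.0 (fully open); "grasp_force": force on a finger pad.
Only numpy, scipy, OpenCV 4.12 (cv2) and the standard library are available. Lean on these libraries where they do the work, as an engineer would, in place of code of your own. Each camera call takes 0.05 s, during which the arm holds its last target. There are 200 camera calls.

### The job

Clear the stacking tray first: put whatever training bits lie in it (ball, collar, hex key) into the black bin. Then stand every shaker upright inside the tray and press its popped-up spout cap down until it clicks and stays shut. The shakers are thin plastic, so handle them gently, keeping both the grip and the push on them to about 20 newtons or less, and leave the mug and the dumbbell alone.

Things in the scene. Friction and masses are not known exactly. Their poses are not given: they have to be found in the camera images.
- tray: low steel stacking tray fixed to the trolley top, 240 x 380 mm outside, walls 5 mm thick, rim 24 mm high, flat floor 5 mm thick with a black liner, a 34 mm high stacking lug at each corner. Origin: centre of its underside on the trolley top; x is its short side, y its long side, z up.
- bin: black plastic open bin fixed to the trolley top, 240 x 150 mm outside, 50 mm high, walls and floor 5 mm. Origin: centre of its underside; x is its long side, y its short side.
- ball: orange nubbed massage ball, 62 mm across, 90 g. Origin: its centre; its axes turn with it. Absent in some starts.
- collar: blue plastic barbell collar lying flat: a ring 80 mm across, 52 mm bore (wall 14 mm thick), 28 mm high, 110 g, with a cam lever block on its +y side reaching 52 mm from the axis. Origin: centre of its underside; z is the ring's axis. The wall can be pinched from above at its -x or +x side with one finger in the bore. Absent in some starts.
- hexkey: chrome L-shaped hex key lying flat, bar 10 mm thick, 120 g: long arm 155 mm along its x axis, short arm 37 mm long towards +y at the +x end. Origin: on the underside, below the middle of the long arm. Absent in some starts.
- shaker1: 200 to 360 g shaker: grey foot 72 mm across, 16 mm high; thin clear cup 62 mm; grey lid 64 mm, from 85 to 110 mm up. Cracks if contact forces of the robot on it sum to over 50 N (a 25 N grip counts twice, once per finger). Origin: centre of underside, z up. Its black spout cap is hinged at x = -24, z = 123 mm and reaches towards +x; white press-button catch at x = +12 mm. Any yaw; may be absent.
- cap1 (a joint): hinge angle of shaker1's slick spout cap (32 x 28 mm, rounded free end), rad. A spring holds it up at 0.65, its top then 145 mm above the shaker's underside at x = -3 mm; at 0 its flat top is 129 mm up and ends at x = +8. Pressed straight down at x = -3 to +2 with 4 to 10 N it meets the catch near 0.35, clicks past it and is held at about 0.08; if not pressed right home it springs up again.
- shaker2: 200 to 360 g shaker: grey foot 72 mm across, 16 mm high; thin clear cup 62 mm; grey lid 64 mm, from 85 to 110 mm up. Cracks if contact forces of the robot on it sum to over 50 N (a 25 N grip counts twice, once per finger). Origin: centre of underside, z up. Its black spout cap is hinged at x = -24, z = 123 mm and reaches towards +x; white press-button catch at x = +12 mm. Any yaw; may be absent.
- cap2 (a joint): hinge angle of shaker2's slick spout cap (32 x 28 mm, rounded free end), rad. A spring holds it up at 0.65, its top then 145 mm above the shaker's underside at x = -3 mm; at 0 its flat top is 129 mm up and ends at x = +8. Pressed straight down at x = -3 to +2 with 4 to 10 N it meets the catch near 0.35, clicks past it and is held at about 0.08; if not pressed right home it springs up again.
- shaker3: 200 to 360 g shaker: grey foot 72 mm across, 16 mm high; thin clear cup 62 mm; grey lid 64 mm, from 85 to 110 mm up. Cracks if contact forces of the robot on it sum to over 50 N (a 25 N grip counts twice, once per finger). Origin: centre of underside, z up. Its black spout cap is hinged at x = -24, z = 123 mm and reaches towards +x; white press-button catch at x = +12 mm. Any yaw; may be absent.
- cap3 (a joint): hinge angle of shaker3's slick spout cap (32 x 28 mm, rounded free end), rad. A spring holds it up at 0.65, its top then 145 mm above the shaker's underside at x = -3 mm; at 0 its flat top is 129 mm up and ends at x = +8. Pressed straight down at x = -3 to +2 with 4 to 10 N it meets the catch near 0.35, clicks past it and is held at about 0.08; if not pressed right home it springs up again.
- mug: white ceramic mug, 82 mm across, 90 mm high, 330 g. Origin: centre of its foot. Not part of the job.
- dumbbell: black hexagonal dumbbell with steel handle, 180 mm long along its y axis, 52 mm high. Origin: centre of its underside. Not part of the job.

How it is judged:
On the way:
1. the tray is cleared: every bit that lay in it is in the bin, and no shaker has been put in the tray yet (x of ball in the frame of bin between -0.115 and 0.115 m and y of ball in the frame of bin between -0.07 and 0.07 m and z of ball in the frame of bin between 0 and 0.075 m and linear speed of each of ball, collar, hexkey below 0.05 m/s and x of collar in the frame of bin between -0.115 and 0.115 m and y of collar in the frame of bin between -0.07 and 0.07 m and z of collar in the frame of bin between 0 and 0.075 m and x of hexkey in the frame of bin between -0.115 and 0.115 m and y of hexkey in the frame of bin between -0.07 and 0.07 m and z of hexkey in the frame of bin between 0 and 0.075 m and (x of shaker1 in the frame of tray below -0.12 m or x of shaker1 in the frame of tray above 0.12 m or y of shaker1 in the frame of tray below -0.19 m or y of shaker1 in the frame of tray above 0.19 m) and (x of shaker2 in the frame of tray below -0.12 m or x of shaker2 in the frame of tray above 0.12 m or y of shaker2 in the frame of tray below -0.19 m or y of shaker2 in the frame of tray above 0.19 m) and (x of shaker3 in the frame of tray below -0.12 m or x of shaker3 in the frame of tray above 0.12 m or y of shaker3 in the frame of tray below -0.19 m or y of shaker3 in the frame of tray above 0.19 m)), for 0.2 s.
At the end, for the whole second after the job is handed in: All bits present lie in the bin (origin within its inner outline, under 75 mm above its underside). Every shaker present stands at rest on the tray floor, foot wholly inside the rim, under 0.12 rad from upright, cap held below 0.15 rad by its catch (x of ball in the frame of bin between -0.115 and 0.115 m and y of ball in the frame of bin between -0.07 and 0.07 m and z of ball in the frame of bin between 0 and 0.075 m and linear speed of each of ball, collar, hexkey below 0.05 m/s and x of collar in the frame of bin between -0.115 and 0.115 m and y of collar in the frame of bin between -0.07 and 0.07 m and z of collar in the frame of bin between 0 and 0.075 m and x of hexkey in the frame of bin between -0.115 and 0.115 m and y of hexkey in the frame of bin between -0.07 and 0.07 m and z of hexkey in the frame of bin between 0 and 0.075 m and x of shaker1 in the frame of tray between -0.083 and 0.083 m and y of shaker1 in the frame of tray between -0.153 and 0.153 m and z of shaker1 in the frame of tray between -0.005 and 0.015 m and angle between each of shaker1, shaker2, shaker3's own z axis and vertical below 0.12 rad and value of joint each of cap1, cap2, cap3 below 0.15 rad and linear speed of each of shaker1, shaker2, shaker3 below 0.03 m/s and x of shaker2 in the frame of tray between -0.083 and 0.083 m and y of shaker2 in the frame of tray between -0.153 and 0.153 m and z of shaker2 in the frame of tray between -0.005 and 0.015 m and x of shaker3 in the frame of tray between -0.083 and 0.083 m and y of shaker3 in the frame of tray between -0.153 and 0.153 m and z of shaker3 in the frame of tray between -0.005 and 0.015 m); the robot touches nothing.
It fails at once if a shaker is squeezed or pressed too hard: the robot's contact forces on it, both fingers added, sum to over 50 N (contact force between any of the fingers, the arm and shaker1 above 50 N or contact force between any of the fingers, the arm and shaker2 above 50 N or contact force between any of the fingers, the arm and shaker3 above 50 N).
It fails at once if the mug or the dumbbell is pushed from its place (distance of any of mug, dumbbell from where it was at the start of the episode above 0.03 m).
Of ball, collar, hexkey only 2 to 3 are there at a start; the rules pass over those that are not, and their reading is None.
Of shaker1, shaker2, shaker3 only 2 to 3 are there at a start; the rules pass over those that are not, and their reading is None.
At some moment in a run one of shaker1, shaker2, shaker3, collar, hexkey may be knocked a few centimetres aside while the robot is not near it.
Once in a run the grip may slacken for a moment while it holds something.
It also fails if it takes over 210 s, if anything falls off the work surface, if the arm or the gripper's body presses on something with over 40 N, if the wrist force passes 120 N, or if a joint passes its speed limit or range.

## Working session

There is one attempt and no reset: what is moved stays moved. The work goes in short steps, each a Python script; the robot and the scene stay as the last script left them, time stands still between calls to the robot, and variables do not carry over. Pictures are saved under pics/ and viewed, at most 14 in all, crops included, and the job is handed in when it is done.

```bash
ls; mkdir -p pics
python3 - <<'E'
from station import r,eoat,imaging
import cv2,numpy as np
for n in ("top","scene"):
    p,d=imaging.read_camera(n); c=imaging.camera_params(n)
    cv2.imwrite(f"pics/{n}0.png",cv2.resize(p[:,:,::-1],(800,600),interpolation=cv2.INTER_CUBIC))
    np.savez(f"pics/{n}0.npz",p=p,d=d,K=c["camera_matrix"],E=c["extrinsics"])
    print(n,np.round(c["camera_matrix"],1).tolist(),np.round(c["extrinsics"],3).tolist(),d.min(),d.max())
s=r.read_state();print(s["t"],s["ee_pos"],s["ee_rot"],s["opening"],r.nose_length)
E
```

```text
pics
top [[405.5, 0.0, 246.7], [0.0, 405.5, 188.4], [0.0, 0.0, 1.0]] [[-0.009, -1.0, -0.001, -0.013], [-0.986, 0.009, -0.165, 0.604], [0.165, -0.0, -0.986, 1.199], [0.0, 0.0, 0.0, 1.0]] 0.0 2.235037
scene [[373.1, 0.0, 260.8], [0.0, 373.1, 193.9], [0.0, 0.0, 1.0]] [[-0.201, 0.979, 0.011, 0.147], [0.574, 0.127, -0.809, -0.241], [-0.794, -0.156, -0.587, 1.487], [0.0, 0.0, 0.0, 1.0]] 0.0 3.6921146
0.1 [ 0.21750602 -0.50465568  0.22892836] [-3.07525964e+00 -6.34180746e-01  4.85336238e-05] 0.9993953683334845 0.011
```

View pics/top0.png

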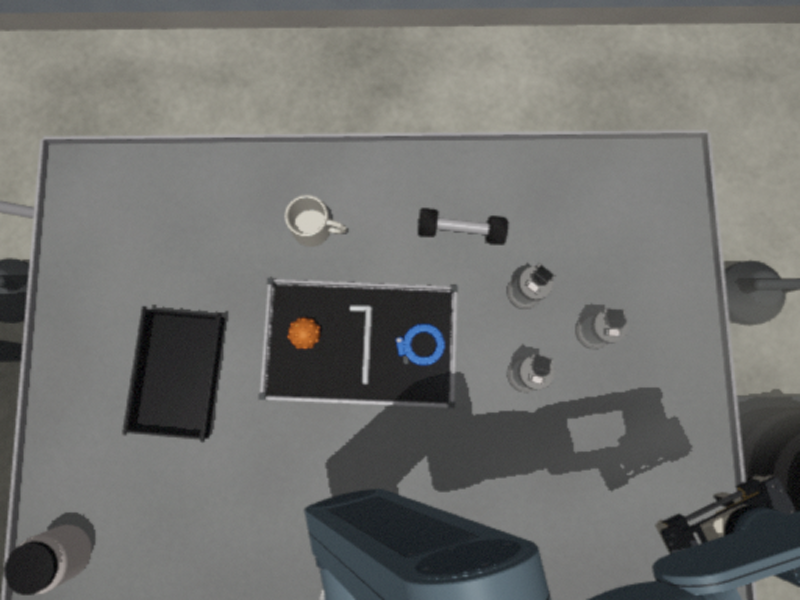

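View pics/scene0.png

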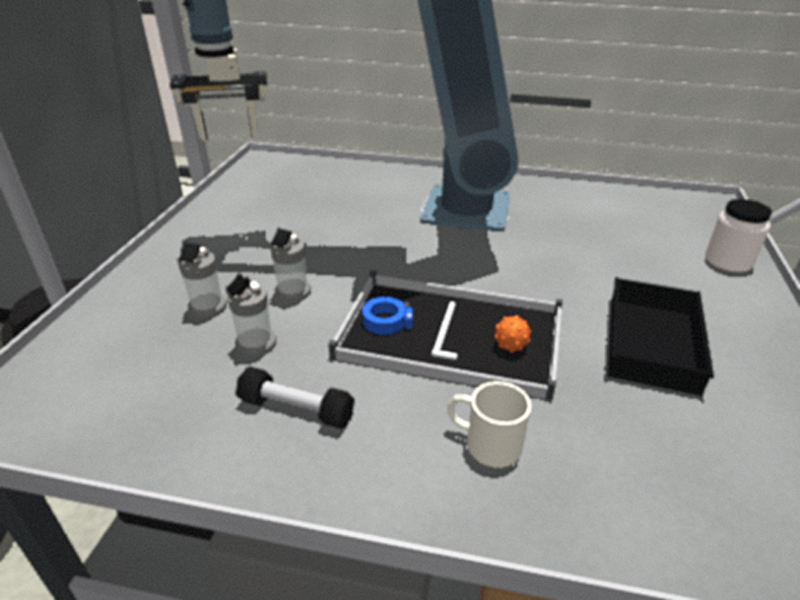

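The top view (800x600) shows the ball at (304,333), the hex key from (366,383) to (368,308) with its short arm to (350,309), and the collar at (423,345) with its lever at (402,347). The three shakers have caps near (541,275), (614,318) and (540,366). The bin is on the left, with the mug at (310,220) and the dumbbell at (463,226). The scene view shows the same three shakers and three bits.

```bash
cat > h.py <<'E'
from station import r,eoat,imaging
import cv2,numpy as np
from scipy.spatial.transform import Rotation as R
def shot(n,save=None):
    c=imaging.camera_params(n); p,d=imaging.read_camera(n)
    if save: cv2.imwrite(f"pics/{save}.png",cv2.resize(p[:,:,::-1],(800,600),interpolation=cv2.INTER_CUBIC))
    return p,d,np.array(c["camera_matrix"]),np.array(c["extrinsics"])
def cloud(d,K,E):
    v,u=np.mgrid[:d.shape[0],:d.shape[1]]
    P=np.stack([(u-K[0,2])/K[0,0]*d,(v-K[1,2])/K[1,1]*d,d],-1)
    return (P-E[:3,3])@E[:3,:3]
def ray(u,v,z,K,E):   # pixel -> world on plane z
    a=E[:3,:3].T@np.array([(u-K[0,2])/K[0,0],(v-K[1,2])/K[1,1],1]); o=-E[:3,:3].T@E[:3,3]
    return o+a*(z-o[2])/a[2]
def big(U): return (np.array(U)+.5)*.64-.5
def down(yaw): # tool down, tool y axis (closing line) at angle yaw from world y
    return (R.from_euler('z',yaw)*R.from_rotvec([np.pi,0,0])).as_rotvec()
E
python3 - <<'E'
from h import *
np.set_printoptions(precision=4,suppress=True)
Z={n:np.load(f"pics/{n}0.npz") for n in("top","scene")}
C={n:cloud(z["d"],z["K"],z["E"]) for n,z in Z.items()}
z=Z["top"]
for nm,U,h in [("tray",(270,281),.024),("tray",(455,288),.024),("tray",(453,404),.024),("tray",(263,397),.024),("bin",(145,308),.05),("bin",(227,313),.05),("bin",(206,439),.05),("bin",(125,433),.05),("hexlong",(366,383),.015),("hexcorner",(368,308),.015),("hexshort",(350,309),.015),("collar",(423,345),.033),("lever",(402,347),.033),("mug",(310,220),.09),("db1",(429,222),.05),("db2",(497,230),.05),("c1",(541,275),.14),("c2",(614,318),.14),("c3",(540,366),.14)]:
    u,v=big(U); print(nm,ray(u,v,h,z["K"],z["E"])[:2],C["top"][int(round(v)),int(round(u))])
# segments in both views
for n in Z:
    p=Z[n]["p"].astype(int); c=C[n]; ok=Z[n]["d"]>0
    for nm,m in [("ball",(p[...,0]>120)&(p[...,0]>p[...,2]*2)&(c[...,2]>-.02)&(c[...,2]<.1)),("collar",(p[...,2]>120)&(p[...,2]>p[...,0]*1.7)&(c[...,2]<.06)&(c[...,2]>-.02))]:
        q=c[m&ok]; top=q[q[:,2]>np.percentile(q[:,2],60)]
        print(n,nm,len(q),q.min(0),q.max(0),top.mean(0))
    hi=ok&(c[...,2]>.075)&(c[...,2]<.17)&(c[...,1]<-.12)&(c[...,1]>-.5)&(c[...,0]>.4)&(c[...,0]<.8)
    k,L,st,ce=cv2.connectedComponentsWithStats(hi.astype(np.uint8))
    for i in range(1,k):
        if st[i,4]<60: continue
        q=c[L==i]; l=q[(q[:,2]>.08)&(q[:,2]<.115)]; t=q[q[:,2]>.13]
        print(n,"shaker",ce[i]/.64,st[i,4],(l.min(0)+l.max(0))/2,l.max(0)-l.min(0),"cap",t.mean(0),q[:,2].max())
E
```

```text
tray [0.6387 0.2151] [0.6355 0.2118 0.0351]
tray [ 0.6208 -0.1583] [ 0.6194 -0.1571  0.0344]
tray [ 0.3904 -0.1481] [ 0.3916 -0.1482  0.0315]
tray [0.4073 0.224 ] [0.407  0.2226 0.0333]
bin [0.5821 0.4549] [0.5892 0.4727 0.0006]
bin [0.5706 0.2933] [ 0.5789  0.3079 -0.006 ]
bin [0.3294 0.3255] [ 0.3258  0.3386 -0.0008]
bin [0.3419 0.4801] [0.3418 0.4793 0.0507]
hexlong [0.4329 0.0222] [0.4327 0.0224 0.0151]
hexcorner [0.583  0.0176] [0.5828 0.0186 0.0153]
hexshort [0.5813 0.0539] [0.5801 0.0534 0.0144]
collar [ 0.5056 -0.0911] [ 0.5065 -0.094   0.0084]
lever [ 0.5021 -0.0496] [ 0.5019 -0.0493  0.0319]
mug [0.7462 0.1275] [0.7693 0.1384 0.0064]
db1 [ 0.7514 -0.1068] [ 0.7497 -0.1053  0.0546]
db2 [ 0.7335 -0.2428] [ 0.7336 -0.2432  0.0497]
c1 [ 0.623 -0.304] [ 0.6215 -0.3026  0.1449]
c2 [ 0.5422 -0.4325] [ 0.5433 -0.4335  0.1391]
c3 [ 0.4568 -0.2939] [ 0.4568 -0.2918  0.144 ]
top ball 284 [0.5022 0.1157 0.0321] [0.5582 0.1738 0.07  ] [0.5304 0.1454 0.0636]
top collar 370 [ 0.4675 -0.1351  0.001 ] [ 0.5451 -0.0401  0.0406] [ 0.5049 -0.0906  0.0352]
top shaker [534.3206 282.5841] 431 [ 0
[... 250 characters left out ...]
 371.2982] 428 [ 0.4475 -0.2943  0.1021] [0.0629 0.0633 0.0255] cap [ 0.456  -0.2961  0.1397] 0.14966343798466422
scene ball 383 [0.4418 0.115  0.0062] [0.5642 0.1783 0.0704] [0.5396 0.1441 0.0628]
scene collar 375 [ 0.4343 -0.1425  0.0076] [ 0.5515 -0.0375  0.039 ] [ 0.5111 -0.0909  0.0363]
scene shaker [286.1276 249.3267] 485 [ 0.4541 -0.2925  0.0979] [0.0574 0.0597 0.0339] cap [ 0.4627 -0.2969  0.1393] 0.14848449993614235
scene shaker [196.0047 263.8787] 544 [ 0.5367 -0.4354  0.0974] [0.0614 0.0601 0.0348] cap [ 0.5477 -0.436   0.1394] 0.14884358376900583
scene shaker [245.6704 298.6029] 633 [ 0.6187 -0.299   0.0976] [0.0639 0.0606 0.0348] cap [ 0.6272 -0.3059  0.1399] 0.14914164049528042
```

```bash
cat >> h.py <<'E'
def best(pos,yaw):  # choose yaw or yaw+-pi with last joint most central
    c=[(abs(q[5]),y) for y in (yaw,yaw+np.pi,yaw-np.pi) for q in [r.ik(pos,down(y))] if q is not None]
    if not c: raise RuntimeError(f"no ik {pos} {yaw}")
    return min(c)[1]
def goto(pos,yaw): y=best(pos,yaw); r.move_ptp(pos,down(y)); return y
def st(): 
    s=r.read_state(); return round(s["t"],1),np.round(s["ee_pos"],4),round(s["opening"],3),round(s["grasp_force"],1) if np.isscalar(s["grasp_force"]) else s["grasp_force"],np.round(s["force"],1)
E
python3 - <<'E'
from h import *
np.set_printoptions(precision=3,suppress=True)
for nm,p,y in [("hex",(.522,.02,.02),-.03),("hexbin",(.47,.36,.05),-.12),("ball",(.53,.145,.03),1.57),("ballbin",(.5,.4,.05),1.45),("collar",(.539,-.09,.02),1.65),("colbin",(.43,.39,.05),1.45),("sh1",(.615,-.3,.08),0),("sh2",(.533,-.436,.08),1.57),("t",(.55,.1,.08),0)]:
    yy=best(p,y); print(nm,yy,np.array(r.ik(p,down(yy))))
r.move_straight([.2175,-.5047,.32])
goto([.46,.02,.32],0); 
shot("wrist","w1"); c=imaging.camera_params("wrist"); E=np.array(c["extrinsics"]); print("cam at",-E[:3,:3].T@E[:3,3], E[2,:3], np.diag(c["camera_matrix"])); print(st())
E
```

```text
hex -0.03 [-0.175  0.448  1.847 -0.     0.846  1.425]
hexbin 3.021592653589793 [ 0.465  0.504  1.646  0.     0.991 -0.985]
ball 1.57 [ 0.064  0.471  1.772 -0.     0.899  0.065]
ballbin 1.45 [ 0.501  0.576  1.515 -0.     1.05   0.622]
collar 1.65 [-0.37   0.481  1.787 -0.     0.874 -0.449]
colbin 1.45 [ 0.545  0.488  1.676 -0.     0.978  0.665]
sh1 0 [-0.616  0.613  1.362 -0.     1.166  0.954]
sh2 1.57 [-0.847  0.62   1.349  0.     1.172 -0.846]
t 0 [-0.02   0.417  1.705 -0.     1.02   1.551]
cam at [0.538 0.02  0.476] [-0.28   0.001 -0.96 ] [335.572 335.572   1.   ]
(3.0, array([0.46 , 0.019, 0.32 ]), 1.0, 0.0, array([-0.4, -0. , -0.8]))
```

View pics/w1.png

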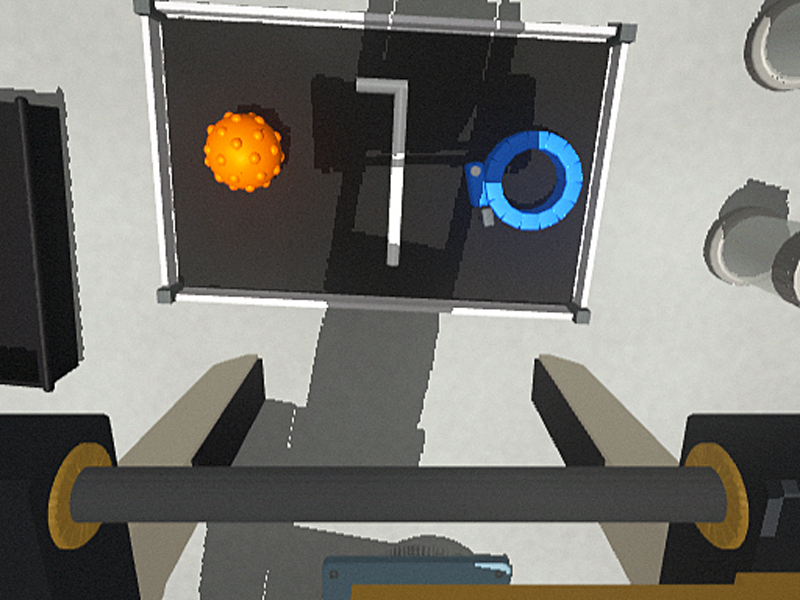

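The wrist view shows the ball at (245,152), the hex key corner at (400,87), its short-arm end at (357,85) and long-arm end at (393,257). The collar ring is centred at (533,180), with its lever at (477,185). I'll turn these into positions and compare them with the top camera.

Run:
```python
from h import *
np.set_printoptions(precision=4,suppress=True)
p,d,K,E=shot("wrist"); C=cloud(d,K,E)
for nm,U,h in [("ball",(245,152),.045),("hexcorner",(402,88),.015),("short",(357,85),.015),("long",(393,264),.015),("mid",(399,160),.015),("collar",(533,180),.033),("lever",(477,172),.033),("tA",(144,5),.034),("tB",(626,32),.034),("tC",(582,316),.034),("tD",(166,295),.034)]:
    u,v=big(U); print(nm,ray(u,v,h,K,E)[:2],C[int(round(v)),int(round(u))])
b=(p[...,0]>150)&(p[...,2]<80)&(C[...,2]>.005);q=C[b];print("ball",q.min(0),q.max(0))
b=(p[...,2]>100)&(p[...,0]<p[...,2]*.6)&(C[...,2]>.022)&(C[...,2]<.06);q=C[b];print("collar",q.min(0),q.max(0),np.median(q,0))
```

```text
ball [0.5317 0.1412] [0.5321 0.135  0.0654]
hexcorner [0.5818 0.0165] [0.5819 0.0167 0.016 ]
short [0.5842 0.0534] [0.5841 0.0536 0.0179]
long [0.434  0.0245] [0.4335 0.025  0.0142]
mid [0.5246 0.019 ] [0.5249 0.0193 0.0161]
collar [ 0.509  -0.0917] [ 0.5074 -0.0982  0.0076]
lever [ 0.5155 -0.0452] [ 0.5155 -0.0445  0.0363]
tA [0.6388 0.2118] [0.6387 0.2116 0.0343]
tB [ 0.6198 -0.1548] [ 0.6199 -0.1537  0.0352]
tC [ 0.3909 -0.1434] [ 0.3916 -0.1423  0.0358]
tD [0.4106 0.2237] [0.4105 0.2232 0.0353]
ball [ 0.4839 -0.0289  0.005 ] [0.5618 0.1867 0.4763]
collar [ 0.4688 -0.132   0.022 ] [ 0.5473 -0.0366  0.0369] [ 0.509  -0.0858  0.0339]
```

```bash
cat >> h.py <<'E'
def inbin(x,y,b=None):
    b=np.load("bin.npy"); c,s=np.cos(b[2]),np.sin(b[2]); return [b[0]+c*x-s*y,b[1]+s*x+c*y]
def intray(x,y):
    c,s=np.cos(-.045),np.sin(-.045); return [.5145+c*x-s*y,.034+s*x+c*y]
E
python3 - <<'E'
from h import *
np.set_printoptions(precision=4,suppress=True)
for n in("top","scene"):
    Z=np.load(f"pics/{n}0.npz"); C=cloud(Z["d"],Z["K"],Z["E"])
    q=C[(C[...,2]>.043)&(C[...,2]<.065)&(C[...,1]>.25)&(C[...,1]<.53)&(C[...,0]>.25)&(C[...,0]<.65)]
    rc=cv2.minAreaRect(q[:,:2].astype(np.float32)); print(n,len(q),rc)
np.save("bin.npy",[.4565,.389,-.115])
y=goto([.522,.019,.12],-.04)
eoat.grip(.45,30); r.move_straight([.522,.019,.0195],v=.1)
eoat.grip(0.0,30); print(st())
r.move_straight([.522,.019,.14],v=.15); print(st())
E
```

```text
top 748 ((0.45537108182907104, 0.3965759873390198), (0.16097426414489746, 0.24749112129211426), 84.80962371826172)
scene 856 ((0.45912522077560425, 0.39548569917678833), (0.1579301953315735, 0.24792441725730896), 84.21923065185547)
(6.6, array([0.5221, 0.019 , 0.0196]), 0.106, 30.0, array([-0.1,  0.3,  1.9]))
(7.6, array([0.5212, 0.0191, 0.139 ]), 0.102, 30.0, array([-0.5, -1. , -1.7]))
```

Run:
```python
from h import *
np.save("bin.npy",[.457,.396,-.095])
x,y=inbin(.0265,-.03)
r.move_ptp([x,y,.16],down(-.09)); print(st())
r.move_straight([x,y,.024],v=.12); print(st())
eoat.grip(.33,30); r.move_straight([x,y,.16],v=.2); print(st())
# ball
yb=goto([.531,.143,.15],np.pi/2-.05); eoat.grip(1.0,25)
r.move_straight([.531,.143,.028],v=.12); eoat.grip(0,25); print(st())
r.move_straight([.531,.143,.16],v=.15); print(st())
```

```text
(8.9, array([0.4809, 0.3626, 0.1596]), 0.1, 30.0, array([ 0.9, -0.9, -1.2]))
(10.2, array([0.4812, 0.3639, 0.0248]), 0.105, 30.0, array([-1. , -0.1, -1.4]))
(11.6, array([0.4798, 0.3632, 0.1589]), 0.331, 0.0, array([ 0.1, -0.3,  0.3]))
(16.2, array([0.5312, 0.143 , 0.0281]), 0.659, 25.0, array([-0.2, -0.3,  1.6]))
(17.2, array([0.5302, 0.1429, 0.159 ]), 0.658, 25.0, array([-1. ,  1.2, -0.9]))
```

Run:
```python
from h import *
np.set_printoptions(precision=4,suppress=True)
x,y=inbin(.048,.015); yaw=np.pi/2-.095
r.move_ptp([x,y,.16],down(yaw)); r.move_straight([x,y,.046],v=.12); print(st())
eoat.grip(.78,25); r.hold(.3); r.move_straight([x,y,.18],v=.2); print(st())
goto([.46,-.09,.25],0)
p,d,K,E=shot("wrist","w2"); C=cloud(d,K,E)
b=(p[...,2]>100)&(p[...,0]<p[...,2]*.6)&(C[...,2]>.022)&(C[...,2]<.06);q=C[b];print("collar",q.min(0),q.max(0))
```

```text
(19.4, array([0.5069, 0.4067, 0.047 ]), 0.657, 25.0, array([ 0.6,  0.3, -0.9]))
(20.9, array([0.5055, 0.406 , 0.1788]), 0.777, 0.0, array([ 0.7, -0. ,  0.6]))
collar [ 0.4685 -0.1319  0.022 ] [ 0.548  -0.0375  0.0373]
```

View pics/w2.png

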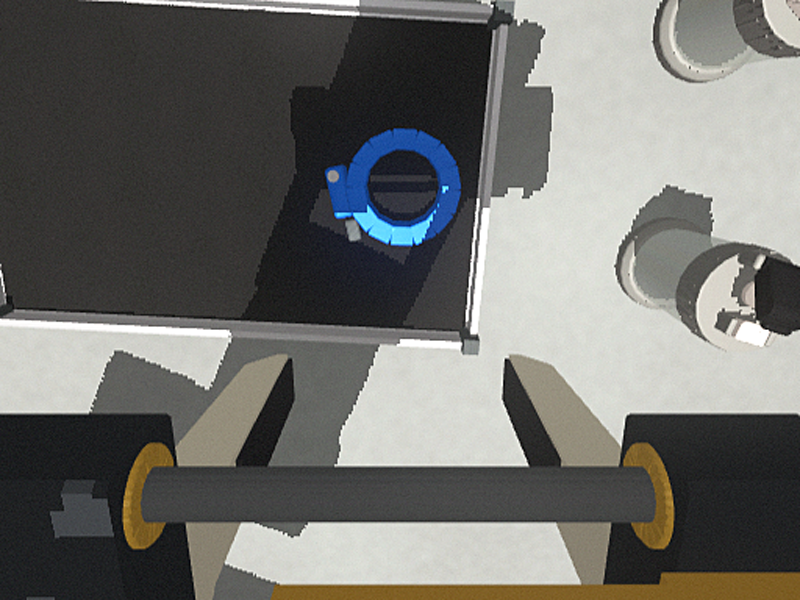

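The collar hasn't moved: the ring is centred at (403,186) and the lever block at (338,190). I'll pinch its +x wall.

Run:
```python
from h import *
X=[.541,-.0925]; 
r.move_ptp(X+[.14],down(np.pi/2)); eoat.grip(.43,30); r.move_straight(X+[.021],v=.1); print(st())
eoat.grip(0,30); print(st()); r.move_straight(X+[.15],v=.15); print(st())
x,y=inbin(-.025,.008)
r.move_ptp([x,y,.16],down(np.pi/2-.095)); print(st())
r.move_straight([x,y,.05],v=.12); print(st())
eoat.grip(.33,30); r.hold(.2); r.move_straight([x,y,.2],v=.2)
r.move_straight([.40,-.05,.33],v=.3)
shot("top","t2"); print(st())
```

```text
(26.2, array([ 0.5415, -0.0927,  0.0216]), 0.432, 0.0, array([-0.7,  0.7, -0.6]))
(26.8, array([ 0.5412, -0.0925,  0.0212]), 0.151, 27.8, array([-0.5, -0.9,  1.9]))
(27.8, array([ 0.5403, -0.0922,  0.149 ]), 0.155, 28.0, array([-0.3,  0.7, -0.9]))
(29.6, array([0.4336, 0.4055, 0.1599]), 0.154, 28.0, array([ 0. , -0.2, -1.6]))
(30.7, array([0.4335, 0.4067, 0.0508]), 0.147, 28.0, array([ 0.5,  0.2, -0.1]))
(34.1, array([ 0.3998, -0.0492,  0.3297]), 0.33, 0.0, array([0.1, 0.2, 0.4]))
```

View pics/t2.png

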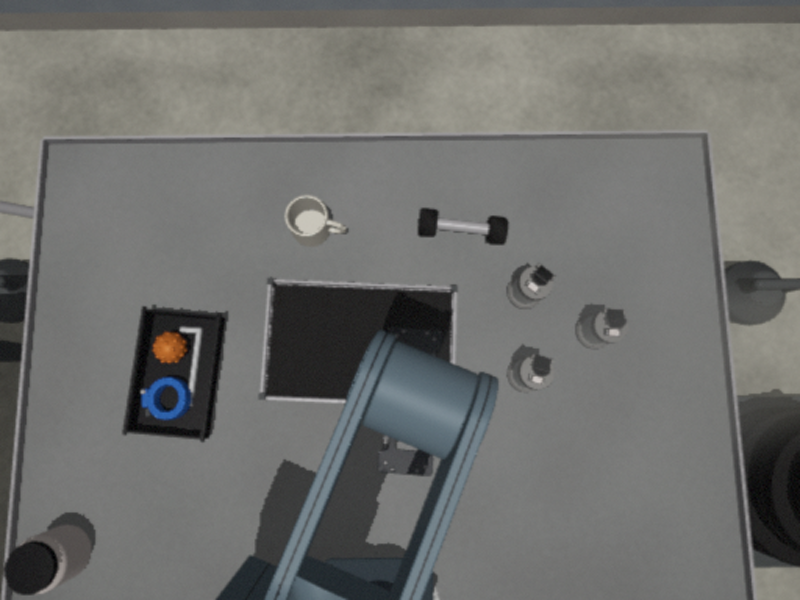

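The top view confirms that all three bits are in the bin: ball (170,347), collar (165,398) and hex key along (195,355). The tray is empty and the shakers haven't moved. Next I'll look at all three from above to get centres and cap directions.

Run:
```python
from h import *
np.set_printoptions(precision=4,suppress=True)
goto([.46,-.35,.42],0); eoat.grip(1.0,16)
p,d,K,E=shot("wrist","w3"); C=cloud(d,K,E); print(st())
for c0 in [(.617,-.3),(.535,-.436),(.45,-.294)]:
    near=np.hypot(C[...,0]-c0[0],C[...,1]-c0[1])<.06
    l=C[near&(C[...,2]>.098)&(C[...,2]<.118)][:,:2]; 
    rc=cv2.minEnclosingCircle(l.astype(np.float32)); 
    lum=p.max(-1); cap=near&(C[...,2]>.12)&(C[...,2]<.16)&(lum<70); q=C[cap]
    f=C[near&(C[...,2]>.002)&(C[...,2]<.02)][:,:2]
    m=(C[cap].mean(0)-[*rc[0],0])[:2]
    print("lid",np.array(rc[0]),rc[1],len(l),"cap",q.mean(0),len(q),"dir",np.degrees(np.arctan2(-m[1],-m[0])),np.hypot(*m))
```

```text
(36.5, array([ 0.46, -0.35,  0.42]), 1.001, 0.0, array([-0. , -0.2,  0.9]))
lid [ 0.6162 -0.3022] 0.03220617026090622 1178 cap [ 0.622  -0.3094  0.1384] 811 dir 129.13001023119963 0.00927260451201757
lid [ 0.5349 -0.4368] 0.032927460968494415 987 cap [ 0.5435 -0.4375  0.1374] 762 dir 175.47464840308692 0.008678227254768918
lid [ 0.4502 -0.2952] 0.03264766186475754 835 cap [ 0.4602 -0.299   0.1375] 652 dir 159.36274360712625 0.010742876490020141
```

View pics/w3.png

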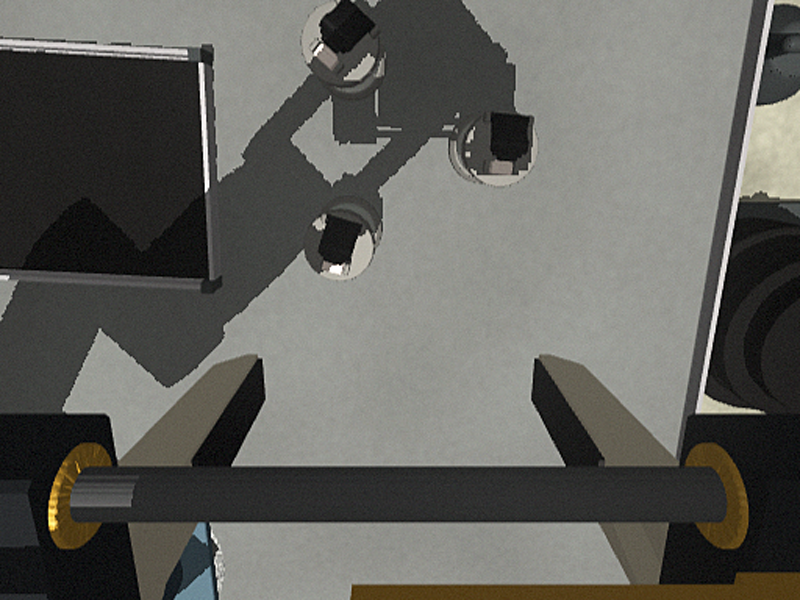

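The wrist view shows three lids: shaker A (340,45), shaker B (497,145) and shaker C (340,240). The cap buttons point lower-left, down and slightly left of down. The lid circles fit a 32 mm radius, as they should. I'll carry C to the far slot first.

```bash
cat >> h.py <<'E'
def pick(x,y,zg=.0905,F=17,yaw=np.pi/2-.045):
    r.move_ptp([x,y,.22],down(yaw)); eoat.grip(1.0,F)
    r.move_straight([x,y,zg],v=.12); eoat.grip(.74,F); eoat.grip(0,F); print("grip",st())
    r.move_straight([x,y,zg+.025],v=.06); r.hold(.2); print("lift",st())
    r.move_straight([x,y,zg+.085],v=.12); print("up",st())
def carry(tx,ty,zg=.0905,yaw=np.pi/2-.045):
    x,y=intray(tx,ty); r.move_straight([x,y,zg+.085],v=.15); print("over",st())
def lower(tx,ty,zg=.0905):
    x,y=intray(tx,ty); r.move_straight([x,y,zg+.018],v=.1); r.hold(.2); f0=r.read_state()["force"][2]
    z=zg+.018
    while z>zg+.0035:
        z-=.0015; r.move_straight([x,y,z],v=.03)
        f=r.read_state()["force"][2]-f0
        if abs(f)>2.5: break
    print("down z",z,f,st())
    eoat.grip(.74); eoat.grip(1.0); r.hold(.2); r.move_straight([x,y,.25],v=.15); print("off",st())
E
python3 - <<'E'
from h import *
pick(.450,-.295); carry(0,.105)
E
```

```text
grip (40.1, array([ 0.4498, -0.295 ,  0.0905]), 0.682, 17.0, array([-1.2, -0.3,  1.1]))
lift (40.9, array([ 0.4498, -0.2948,  0.1151]), 0.689, 17.0, array([ 0.3, -0.6, -2.3]))
up (41.5, array([ 0.4497, -0.2947,  0.1749]), 0.689, 17.0, array([-0. , -0.6, -2.2]))
over (44.6, array([0.5192, 0.1385, 0.1755]), 0.687, 17.0, array([-0.7, -0.5, -2.5]))
```

Run:
```python
from h import *
np.set_printoptions(precision=4,suppress=True)
lower(0,.105)
goto([.46,-.30,.42],0)
p,d,K,E=shot("wrist"); C=cloud(d,K,E)
for c0 in [(.617,-.3),(.535,-.436)]:
    near=np.hypot(C[...,0]-c0[0],C[...,1]-c0[1])<.07
    l=C[near&(C[...,2]>.098)&(C[...,2]<.118)][:,:2]; print(cv2.minEnclosingCircle(l.astype(np.float32)))
```

```text
down z 0.09499999999999999 5.026060018076936 (47.9, array([0.5193, 0.1389, 0.0953]), 0.688, 17.0, array([-1.5,  0.3,  1.7]))
off (50.3, array([0.5186, 0.1388, 0.249 ]), 1.002, 0.0, array([-0.2,  0. , -1.1]))
((0.6162126660346985, -0.30199480056762695), 0.03213082253932953)
((0.5345045328140259, -0.4365265667438507), 0.03271971270442009)
```

Run:
```python
from h import *
np.set_printoptions(precision=4,suppress=True)
pick(.616,-.302); carry(0,0); lower(0,0)
goto([.46,-.40,.42],0)
p,d,K,E=shot("wrist"); C=cloud(d,K,E)
near=np.hypot(C[...,0]-.535,C[...,1]+.436)<.08
l=C[near&(C[...,2]>.098)&(C[...,2]<.118)][:,:2]; (x,y),rad=cv2.minEnclosingCircle(l.astype(np.float32)); print(x,y,rad)
```

```text
grip (55.6, array([ 0.6161, -0.302 ,  0.0905]), 0.683, 17.0, array([ 1.4, -1.2,  0.5]))
lift (56.4, array([ 0.6157, -0.3018,  0.115 ]), 0.684, 17.0, array([ 0.4, -0.2, -2.9]))
up (57.0, array([ 0.6157, -0.3018,  0.1749]), 0.687, 17.0, array([-0.2,  0.1, -2.5]))
over (59.5, array([0.5147, 0.0335, 0.1754]), 0.687, 17.0, array([-0. ,  0. , -3.2]))
down z 0.09499999999999999 3.107505075833994 (62.8, array([0.5149, 0.0339, 0.0953]), 0.688, 17.0, array([ 1.1, -0.6,  0.3]))
off (65.1, array([0.5139, 0.0341, 0.249 ]), 1.002, 0.0, array([ 0.3, -1. , -0.1]))
0.534273624420166 -0.43758124113082886 0.032080236822366714
```

Run:
```python
from h import *
np.set_printoptions(precision=4,suppress=True)
pick(.5345,-.437); carry(0,-.105); lower(0,-.105)
r.move_ptp([.44,.034,.42],down(0)); eoat.grip(0,10)
p,d,K,E=shot("wrist","w4"); C=cloud(d,K,E); np.savez("pics/w4.npz",p=p,C=C)
cv2.imwrite("pics/w4c.png",cv2.resize(p[0:200,80:460,::-1],(800,421),interpolation=cv2.INTER_CUBIC))
print(st())
for ty in (.105,0,-.105):
    c0=intray(0,ty); near=np.hypot(C[...,0]-c0[0],C[...,1]-c0[1])<.06
    l=C[near&(C[...,2]>.103)&(C[...,2]<.123)][:,:2]; c,rad=cv2.minEnclosingCircle(l.astype(np.float32))
    q=C[near&(C[...,2]>.122)&(C[...,2]<.165)&(p.max(-1)<70)]
    rc=cv2.minAreaRect(q[:,:2].astype(np.float32)); m=q.mean(0)[:2]-c
    print(np.array(c),rad,"cap",q.mean(0),q[:,2].max(),"dir",np.degrees(np.arctan2(-m[1],-m[0])),rc)
```

```text
grip (70.6, array([ 0.5344, -0.437 ,  0.0904]), 0.681, 17.0, array([-0.9, -0.7,  0.3]))
lift (71.3, array([ 0.5343, -0.4367,  0.115 ]), 0.685, 17.0, array([-0.1, -0.1, -2.6]))
up (72.0, array([ 0.5343, -0.4367,  0.1749]), 0.685, 17.0, array([-0.9, -0.4, -3.7]))
over (74.6, array([ 0.5098, -0.0714,  0.1754]), 0.686, 17.0, array([ 0.6,  0.7, -2.6]))
down z 0.09499999999999999 2.877523245194999 (77.8, array([ 0.5099, -0.071 ,  0.0953]), 0.686, 17.0, array([-0.8, -1. ,  0.5]))
off (80.2, array([ 0.5092, -0.0707,  0.2491]), 0.998, 0.0, array([-0.3,  0.9, -0.3]))
(83.2, array([0.44 , 0.034, 0.42 ]), -0.0, 0.0, array([ 0.8,  0.1, -0. ]))
[0.5192 0.1374] 0.03264104202389717 cap [0.5287 0.1341 0.1431] 0.1526012444425788 dir 160.76056225529834 ((0.5230379104614258, 0.13609032332897186), (0.038219302892684937, 0.04716387763619423), 73.40717315673828)
[0.515 0.034] 0.032241784036159515 cap [0.5228 0.0275 0.1435] 0.15250222487200643 dir 140.21637305839192 ((0.518054187297821, 0.031195148825645447), (0.03967539221048355, 0.04774908348917961), 49.61333465576172)
[ 0.5101 -0.0705] 0.03266768530011177 cap [ 0.52   -0.0709  0.1432] 0.1532932462279268 dir 177.50496281249994 ((0.5144757032394409, -0.06954333931207657), (0.035466477274894714, 0.04703540727496147), 84.23279571533203)
```

View pics/w4c.png

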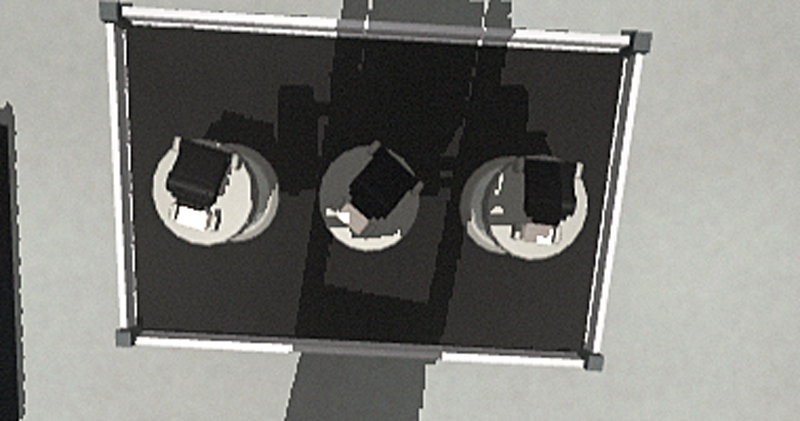

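The crop shows the three shakers upright in the tray. Their caps (black, at about (200,175), (385,182) and (552,188)) are still up, and the buttons lie at (195,216), (352,218) and (540,235). I'll press the middle one first, watching the force.

```bash
cat >> h.py <<'E'
def press(cx,cy,deg,off=-.0015,zmin=.1435,fmax=13):
    a=np.radians(deg); x,y=cx+off*np.cos(a),cy+off*np.sin(a)
    yw=goto([x,y,.21],a); r.move_straight([x,y,.168],v=.1); r.hold(.2)
    f0=np.mean([ (r.hold(.02),r.read_state()["force"][2])[1] for _ in range(5)]); z=.168; log=[]
    while z>zmin:
        z-=.001 if z>.150 else .0005; r.move_straight([x,y,z],v=.02); f=np.mean([(r.hold(.02),r.read_state()["force"][2])[1] for _ in range(3)])-f0
        log.append((round(z,4),round(float(f),1)))
        if f>fmax: break
    r.hold(.3); print(log); r.move_straight([x,y,.21],v=.08); print(st())
E
python3 - <<'E'
from h import *
press(.515,.034,140)
E
```

```text
[(0.167, -0.4), (0.166, -0.2), (0.165, -0.1), (0.164, -0.1), (0.163, -0.2), (0.162, -0.9), (0.161, 0.0), (0.16, 0.7), (0.159, 0.9), (0.158, 0.8), (0.157, 0.6), (0.156, 1.2), (0.155, 0.4), (0.154, 0.9), (0.153, 5.8), (0.152, 6.4), (0.151, 3.3), (0.15, 0.4), (0.1495, -0.4), (0.149, -0.1), (0.1485, -0.4), (0.148, -0.5), (0.1475, -0.4), (0.147, 0.8), (0.1465, 0.9), (0.146, 1.3), (0.1455, 1.0), (0.145, 3.7), (0.1445, 7.4), (0.144, 9.5), (0.1435, 12.3)]
(96.7, array([0.5157, 0.0331, 0.2094]), 0.002, 0.0, array([-0.6, -0.3,  0.3]))
```

The force log shows the click near z 0.152 and then the hard stop at 0.144, which is the expected signature. I'll do the other two and check.

Run:
```python
from h import *
np.set_printoptions(precision=4,suppress=True)
press(.519,.138,162); press(.510,-.0705,176)
r.move_ptp([.44,.034,.42],down(0))
p,d,K,E=shot("wrist"); C=cloud(d,K,E)
cv2.imwrite("pics/w5c.png",cv2.resize(p[0:200,80:460,::-1],(800,421),interpolation=cv2.INTER_CUBIC))
for ty in (.105,0,-.105):
    c0=intray(0,ty); near=np.hypot(C[...,0]-c0[0],C[...,1]-c0[1])<.06
    l=C[near&(C[...,2]>.103)&(C[...,2]<.123)][:,:2]; c,rad=cv2.minEnclosingCircle(l.astype(np.float32))
    q=C[near&(C[...,2]>.122)&(C[...,2]<.165)&(p.max(-1)<70)]
    print(np.array(c),rad,"cap",q.mean(0),q[:,2].max())
print(st())
```

```text
[(0.167, -0.1), (0.166, 0.2), (0.165, -0.1), (0.164, 0.3), (0.163, 0.2), (0.162, 0.6), (0.161, 0.3), (0.16, 0.8), (0.159, 0.9), (0.158, 1.2), (0.157, 0.9), (0.156, 1.2), (0.155, 1.4), (0.154, 1.4), (0.153, 5.9), (0.152, 6.7), (0.151, 2.9), (0.15, 0.6), (0.1495, 0.3), (0.149, 0.4), (0.1485, -0.4), (0.148, 0.6), (0.1475, 0.0), (0.147, 1.1), (0.1465, 1.7), (0.146, 1.0), (0.1455, 0.6), (0.145, 3.5), (0.1445, 7.0), (0.144, 10.1), (0.1435, 12.1)]
(108.7, array([0.52  , 0.1375, 0.2094]), 0.005, 0.0, array([ 0.2,  0.2, -0.7]))
[(0.167, 0.0), (0.166, 0.5), (0.165, 0.0), (0.164, 0.2), (0.163, 0.0), (0.162, 0.2), (0.161, -0.3), (0.16, 1.1), (0.159, 1.4), (0.158, 1.5), (0.157, 0.8), (0.156, 1.1), (0.155, 0.8), (0.154, 1.4), (0.153, 5.3), (0.152, 5.5), (0.151, 1.9), (0.15, -0.1), (0.1495, 0.3), (0.149, -0.2), (0.1485, -0.1), (0.148, 0.1), (0.1475, -0.1), (0.147, 1.1), (0.1465, 0.5), (0.146, 1.1), (0.1455, 0.9), (0.145, 4.2), (0.1445, 7.2), (0.144, 9.7), (0.1435, 12.9)]
(122.2, array([ 0.5111, -0.0705,  0.2094]), 0.01, 0.0, array([-0.4,  0.5, -0.5]))
[0.5197 0.1376] 0.03276654705405235 cap [0.5285 0.1344 0.135 ] 0.13996949550490503
[0.5152 0.0342] 0.03242005780339241 cap [0.5226 0.0278 0.1353] 0.1391006492237596
[ 0.5104 -0.0711] 0.033044010400772095 cap [ 0.5195 -0.0712  0.1348] 0.13943595789552582
(123.2, array([0.44  , 0.0335, 0.418 ]), 0.006, 0.0, array([ 0.2,  0.4, -1.1]))
```

View pics/w5c.png

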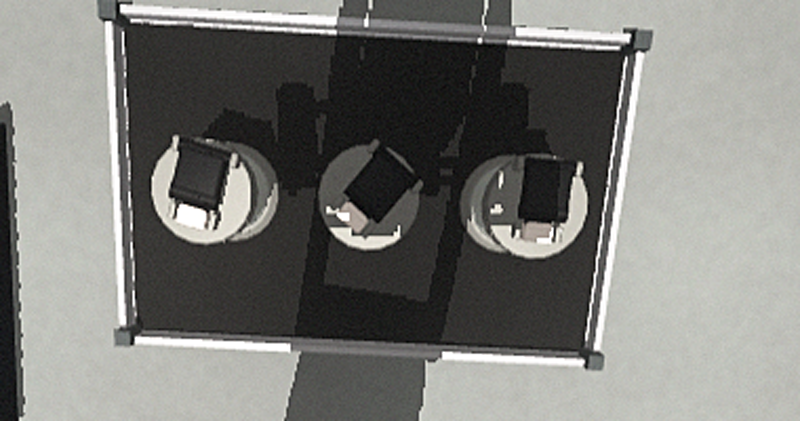

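The crop and the depths agree: all three caps now lie flat, with their tops at about 0.135 m where they stood at 0.152 m before. The shakers are upright and inside the rim. I'll check the bin once more, then hand in.

Run:
```python
from h import *
np.set_printoptions(precision=3,suppress=True)
p,d,K,E=shot("top"); C=cloud(d,K,E); p=p.astype(int); b=np.load("bin.npy"); w=(np.abs(C[...,0]-.46)<.2)&(np.abs(C[...,1]-.4)<.15)&(C[...,2]>0)
ok=True
for n,m in [("ball",(p[...,0]>120)&(p[...,0]>2*p[...,2])),("collar",(p[...,2]>120)&(p[...,2]>1.7*p[...,0])),("hex",(p.min(-1)>150))]:
    q=C[m&w]; v=np.median(q,0) if len(q) else np.ones(3)*9; x,y=(R.from_euler('z',-b[2]).apply([v[0]-b[0],v[1]-b[1],0]))[:2]
    print(n,len(q),x,y,v[2]); ok&=abs(x)<.1 and abs(y)<.065
if ok: print(r.job_done(),st())
```

```text
ball 260 0.04529772237804 0.012860792546887212 0.058215816042351126
collar 335 -0.05247605218542814 0.014455366407499967 0.038542850595601835
hex 109 0.04671304061899252 -0.026204905746617903 0.015232099529546518
the job is handed in; nothing more can be done
the job is handed in; nothing more can be done
```

I handed the job in at about 123 s: the ball, collar and hex key are in the bin, and all three shakers stand upright in the tray with their caps clicked shut, gripped at 17 N and pressed at no more than 13 N.

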